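# Fit the keyed hub on the pump shaft

### The arm

A 6-joint arm with a two-finger parallel gripper is mounted at the origin on the work surface. World frame = base frame: x ahead of the robot, y to its left, z up, the work surface at z = 0. Lengths are in m, angles in rad, forces in N, time in s.
With the tool pointing down it reaches from about 0.3 to 0.825 m from the base axis. Payload 5.4 kg.
Tool frame: the origin (TCP) lies on the front face of the gripper's body, between the roots of the fingers; the fingertips stand 88 mm ahead of it and the grasp point (between the pads) lies 69 mm ahead of it; z points along the fingers, y is the direction in which the jaws open and shut (so a half turn about z gives the same grasp; the last joint's range is limited). The gripper opens to 92 mm and grips with 3 to 60 N. Pads are 20 mm wide; open, the fingers measure 128 mm over their backs; the gripper's body (75 mm by 189 mm) begins 69 mm behind the grasp point.
Start: joints at [-1.42, 0.158, 1.597, -0, 1.386, -0.21], TCP at [0.203, -0.538, 0.303] pointing down, gripper open.
Joint ranges: [-2.91, 2.91], [-0.94, 2.29], [0.18, 2.7], [-1.29, 4.43], [0.17, 2.64], [-3, 3]. Speed limits (rad/s): [2.57, 2.57, 3.14, 3.14, 3.14, 3.14].

### API

Orientations are given as a unit quaternion [x, y, z, w].
In Python, from plant import r gives the robot as it stands. The module is installed in compiled form; this text tells all that it offers.
- The arm moves only by the tool servo_tool, never from a script. Its argument "commands" is a list of rows, each an object of numbers: "rx", "ry", "rz": the turn, a rotation vector about the tool's x, y, z in degrees; "x", "y", "z": the shift along the tool's x, y, z in cm; "jaw": the finger opening in cm, from 0 to 9.19. A call has 1 to 5 rows; each row shifts and turns the commanded pose from where the row before left it, along the tool's axes as they then stand; what a row does not reach is not made up. A row lasts 1/10 s, in which the tool goes at most 50 mm and 8.59 degrees, less where a joint would pass 70% of its speed; a pose out of reach is approached as far as the arm can. A call with a gripper value outside its range is refused whole. The fingers move at their own pace and stop on an object; "grip_force" is the grip in N (left out, the last holds). Time passes only in rows, so rows that do not move let the fingers close. It gives the time, the measured TCP pose, the force and the opening at its end, in the units of the state.
- r.read_state(): the state, without advancing time (a new reading comes with each control period).
- r.get_image(name): name is "scene" or "top" or "wrist"; returns a dict with "color" (420x560x3 uint8, red, green, blue), "fx", "fy", "cx", "cy" (pixels), "dist_coeffs" ([k1, k2, p1, p2, k3] as OpenCV has them; the pictures are not rectified), "position" and "attitude" of the camera in the world. Camera axes: x right, y down, z forward; pixel columns grow to the right and rows downward; lengths in m; the calibration is good to about 2 mm. A picture is of the moment at which its call begins. There is no depth.
- r.finish_job(): hands the job in, once; it reports no verdict.
The state is a dict: "t": time; "joint_pos": joint angles; "joint_vel": joint speeds; "effort": joint torques, N m; "position": TCP position; "tcp_rot": TCP orientation; "force": force on the tool from outside, world axes, zero at the start; "ft_torque": the same for the moment, N m; "opening": finger opening in m.
Only numpy, scipy, OpenCV 4.12 (cv2) and the standard library are available. Lean on these libraries where they do the work, as an engineer would, in place of code of your own. Each camera call takes 0.05 s, during which the arm holds its last target. There are 200 camera calls.

### The job

Refit the steel hub that has a key inside its bore onto the pump's upright shaft: set it over the shaft's end, turn it under a light push until its key finds the keyway and drops in, then lower it gently until fully home on the pump's seat and let go. Push only lightly and never force it, and leave the plain spacer, the spanner and the can where they are.

Things in the scene. Friction and masses are not known exactly. Their poses are not given: they have to be found in the camera images.
- hub_center (a point): Centre (half-way up, on the axis) of the keyed hub, a loose plain steel ring lying on the bench right side up: axis z up, 56 mm outside diameter, 34 mm tall, 34 mm bore. +x points from the axis to the key. Grasp it across its outside, at any yaw.
- hub: The same keyed hub, about 0.4 kg; origin at the centre of its underside. The key, a rib 6 mm wide, stands inward from the bore on the +x side to 10.5 mm from the axis and fills only the upper 20 mm of the bore: the lowest 14 mm are plain and slip over the shaft first, whatever the yaw. A push of 5 to 15 N is plenty; over 60 N would mar the key; do not let it fall on the seat.
- pump: Round aluminium pump housing fixed to the bench, 140 mm wide at its foot; origin at the centre of its underside, z up. A pipe stub points along its +x, to 95 mm from the axis, its top 50 mm above the bench. Its neck is about 46 mm wide from 55 mm up to the seat at 78 mm.
- pump_seat (a point): Centre of the pump's seat, the flat face (44 mm wide) on top of the neck, 78 mm above the bench; the shaft rises from it along z. With the hub home its underside rests here, its centre 17 mm above this point. If the key is not over the keyway, it lands on the shaft's end and the hub's underside stops 22 mm above the seat.
- shaft_end (a point): Centre of the upper end of the steel shaft, 36 mm above the seat. Shaft 32 mm thick, end bevelled 2 mm, held fast so that it does not turn. A keyway 7.5 mm wide, 6.5 mm deep runs its whole length, open at the top. It faces the pipe stub's side (this point's +x), but only roughly: up to 0.7 rad either way, not measured: look for it or feel for it.
- spacer_center (a point): Bystander: centre of a plain steel spacer ring without key, 56 mm outside diameter, 38 mm bore, 14 mm thick, lying loose on the bench.
- spanner_grip (a point): Bystander: grip of a loose steel spanner about 190 mm long, lying flat on the bench.
- fluid_can_center (a point): Bystander: centre of a loose blue can, 68 mm in diameter and 150 mm tall, standing on the bench.
Things that resemble listed ones, but are neither listed nor needed, are in the scene too. Several things have the shape of the pump; the one meant has the colours described above.

How it is judged:
On the way, in this order (a step that is already met when the one before it is completed fails the run):
1. the hub is over the end of the shaft, its bore on the shaft but not yet home (horizontal distance between hub_center and pump_seat below 0.003 m and z of hub_center in the frame of pump_seat between 0.024 and 0.049 m), for 0.05 s.
2. the key is in the keyway and the hub is home on the seat (horizontal distance between hub_center and pump_seat below 0.003 m and z of hub_center in the frame of pump_seat below 0.0195 m), for 0.2 s.
At the end, for the whole second after the job is handed in: The hub is fully home: its centre within 3 mm of the shaft's axis and 17 mm (within 2.5 mm) above the seat, level within 4 degrees, and released (all of step 2 and z of hub_center in the frame of pump_seat above 0.0145 m and angle between hub_center's own z axis and vertical below 0.07 rad and contact force between the fingers and anything else below 0.5 N); the robot touches nothing.
It fails at once if the hub is forced against the pump or its shaft with more than 60 N before it is home (contact force between hub and pump above 60 N and z of hub_center in the frame of pump_seat above 0.0205 m).
It fails at once if the hub is pressed or dropped on the seat with more than 120 N (contact force between hub and pump above 120 N).
It fails at once if the plain spacer is moved by more than 20 mm (distance of spacer_center from where it was at the start of the episode above 0.02 m).
It fails at once if the spanner is moved by more than 20 mm (distance of spanner_grip from where it was at the start of the episode above 0.02 m).
It fails at once if the can is moved by more than 20 mm (distance of fluid_can_center from where it was at the start of the episode above 0.02 m).
It also fails if it takes over 58 s, if anything falls off the work surface, if the arm or the gripper's body presses on something with over 40 N, if the wrist force passes 120 N, or if a joint passes its speed limit or range.

## Working session

There is one attempt and no reset: what is moved stays moved. The work goes in short steps, Python scripts to look and compute and a tool call to move; the robot and the scene stay as the last step left them, time stands still between calls to the robot, and variables do not carry over. Pictures are saved under pics/ and viewed, about 8 in all and at most 12, crops included, and the job is handed in when it is done.

Besides the shell and the picture viewer there is one more tool, called after ">>>" as name(argument=value, ...) on one line, values as JSON. servo_tool: Moves the arm, as the interface text tells. Its arguments: {"type":"object","properties":{"commands":{"type":"array","items":{"type":"object","properties":{"rx":{"type":"number"},"ry":{"type":"number"},"rz":{"type":"number"},"x":{"type":"number"},"y":{"type":"number"},"z":{"type":"number"},"jaw":{"type":"number"}}}},"grip_force":{"type":"number"}},"required":["commands"]}

```bash
mkdir -p pics; cat > h.py <<'E'
import numpy as np,cv2,pickle
from scipy.spatial.transform import Rotation as R
def grab(n,tag):
    from plant import r
    d=r.get_image(n); pickle.dump(d,open(f'pics/{tag}.pkl','wb'))
    cv2.imwrite(f'pics/{tag}.png',d['color'][:,:,::-1]); return d
def load(tag): return pickle.load(open(f'pics/{tag}.pkl','rb'))
def cam(d):
    K=np.array([[d['fx'],0,d['cx']],[0,d['fy'],d['cy']],[0,0,1]],float)
    a=np.array(d['attitude'],float); M=R.from_quat(a).as_matrix() if a.size==4 else a.reshape(3,3)
    return K,np.array(d['dist_coeffs'],float),M,np.array(d['position'],float)
def toz(d,uv,z):
    K,D,M,p=cam(d); n=cv2.undistortPoints(np.array(uv,float).reshape(-1,1,2),K,D)[:,0]
    v=np.c_[n,np.ones(len(n))]@M.T; return p+v*((z-p[2])/v[:,2])[:,None]
def proj(d,P):
    K,D,M,p=cam(d); return cv2.projectPoints((np.array(P,float)-p)@M,np.zeros(3),np.zeros(3),K,D)[0][:,0]
def crop(tag,x0,y0,x1,y1,s):
    im=cv2.imread(f'pics/{tag}.png')[y0:y1,x0:x1]; cv2.imwrite(f'pics/{tag}_c{x0}_{y0}.png',cv2.resize(im,None,fx=s,fy=s,interpolation=cv2.INTER_CUBIC))
E
python3 - <<'E'
from h import *
a=grab('scene','s0');b=grab('top','t0')
for d in(a,b):print(d['position'],d['attitude'],d['fx'],d['dist_coeffs'])
from plant import r
s=r.read_state();print(s)
cv2.imwrite('pics/both.png',cv2.resize(np.vstack([a['color'],b['color']])[:,:,::-1],None,fx=.71,fy=.71))
E
```

```text
[ 1.3221562  -0.29543121  0.84804102] [ 0.75340388  0.5286052  -0.21550656 -0.32636798] 508.1429400559164 [-0.00017168  0.          0.          0.          0.        ]
[0.39442315 0.01144848 1.27969672] [ 0.71501587 -0.6946399   0.05800168 -0.05351194] 520.5998740370751 [-0.08790316  0.          0.          0.          0.        ]
{'t': 0.1, 'joint_pos': array([-1.42010767e+00,  1.59003657e-01,  1.59808463e+00,  1.88029130e-06,
        1.38625090e+00, -2.10097353e-01]), 'joint_vel': array([ 0.00074158, -0.0024282 , -0.00279938, -0.00044532,  0.00096778,
        0.00048165]), 'effort': array([ 1.91086765e-03, -3.86499274e+01, -3.22960246e+01,  7.03646941e-02,
        3.38964514e-02, -5.85438897e-05]), 'position': array([ 0.2028975 , -0.53755889,  0.30181822]), 'tcp_rot': array([ 9.83772913e-01,  1.79415978e-01,  2.68597216e-05, -8.72857252e-04]), 'force': array([0.79550597, 0.77548579, 0.00994725]), 'ft_torque': array([-0.02390528, -0.00575888, -0.01647344]), 'opening': 0.09194463055719333}
```

View pics/t0.png

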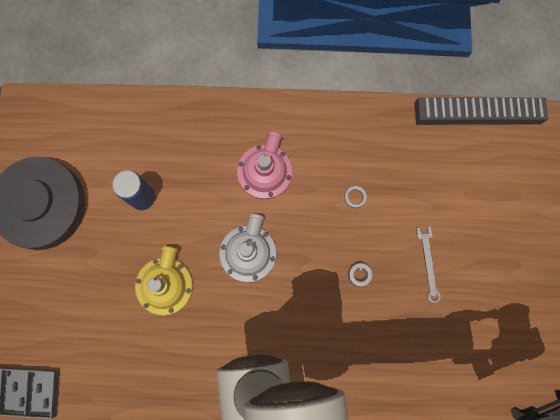

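View pics/s0.png

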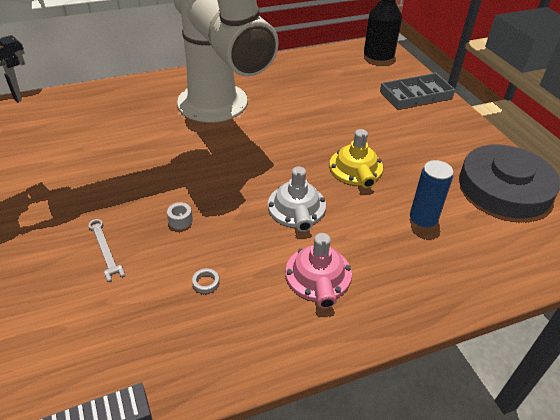

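In the top view there are three pump shapes: pink (264,165), silver (248,250) and yellow (160,285). The silver one is the aluminium pump. There are two rings: (361,274), which is tall in the scene view at (180,215), so it is the hub, and (356,197), flat in the scene view at (205,281), so it is the spacer. I'll measure these and check them in one close crop.

```bash
python3 - <<'E'
from h import *
d=load('t0');s=load('s0')
print('hub top',toz(d,[[361,274]],.034),'spacer',toz(d,[[356,197]],.014),'shaft',toz(d,[[245,251]],.114))
print('scene hub top',toz(s,[[180,211]],.034),'shaft',toz(s,[[299,171]],.114))
print('pipe end',toz(d,[[257,217]],.05),'pump foot',toz(d,[[248,253]],.02))
im=cv2.imread('pics/t0.png')
f=lambda i,x,y,w,h,s:cv2.resize(i[y:y+h,x:x+w],None,fx=s,fy=s,interpolation=cv2.INTER_CUBIC)
a=np.hstack([f(im,340,254,42,42,9),f(im,214,209,42*5//3,42*5//3,5.4)]) 
cv2.imwrite('pics/c1.png',a);print(a.shape)
E
```

```text
hub top [[ 0.46902355 -0.20156321  0.034     ]] spacer [[ 0.6609679  -0.19185406  0.014     ]] shaft [[0.50854803 0.07363694 0.114     ]]
scene hub top [[ 0.47362156 -0.19930215  0.034     ]] shaft [[0.51800278 0.07138743 0.114     ]]
pipe end [[0.59728499 0.05137596 0.05      ]] pump foot [[0.5130986  0.07119542 0.02      ]]
(378, 756, 3)
```

View pics/c1.png

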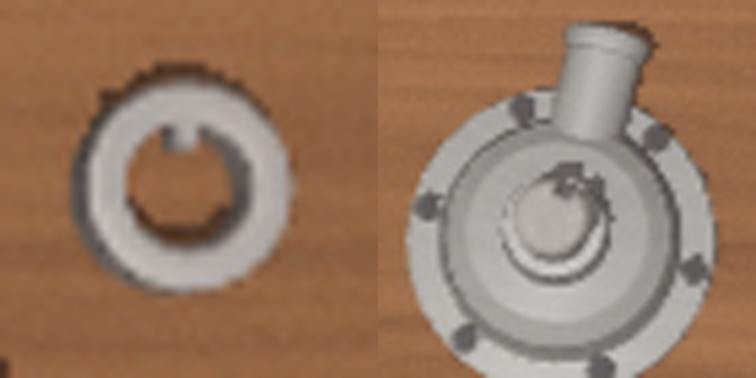

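The left half of the crop shows the hub's key at (180,135), above the ring centre (190,185), so the hub is confirmed. The right half shows the silver pump, with dark keyway marks near (575,180) by the shaft top (550,215). Before moving, I'll work out the wrist camera's mounting and the moves.

```bash
cat >> h.py <<'E'
def togo(P):
    "tool-axis shift in cm taking the TCP to P"
    from plant import r
    s=r.read_state(); T=R.from_quat(s['tcp_rot']); return np.round(T.inv().apply(np.array(P)-s['position'])*100,2), np.degrees(np.arctan2(*T.as_matrix()[[1,0],[0,0]]))
E
python3 - <<'E'
from h import *
from plant import r
d=grab('wrist','w0');s=r.read_state();K,D,M,p=cam(d)
T=R.from_quat(s['tcp_rot'])
print('cam in tool',T.inv().apply(p-s['position']),T.inv().as_matrix()@M,d['fx'])
t=load('t0')
c,k=toz(t,[[361.1,274.7],[360,269]],.034);print('hub',c,'key yaw deg',np.degrees(np.arctan2(*(k-c)[[1,0]])))
print(togo([.469,-.201,.25]),togo([.512,.073,.30]))
E
```

```text
cam in tool [ 0.07246509  0.00127769 -0.08071433] [[-1.10372013e-03 -9.66411492e-01 -2.56997294e-01]
 [ 9.99999116e-01 -8.76080286e-04 -1.00026383e-03]
 [ 7.41516197e-04 -2.56998171e-01  9.66411605e-01]] 338.3894257191536
hub [ 0.46735619 -0.20181313  0.034     ] key yaw deg 11.349569866246997
(array([ 36.78, -22.1 ,   5.24]), np.float64(20.67092816696305)) (array([ 50.47, -46.22,   0.28]), np.float64(20.67092816696305))
```

>>> servo_tool(commands=[{"x": 3.5, "y": -3.2}, {"x": 3.5, "y": -3.2}, {"x": 3.5, "y": -3.2}, {"x": 3.5, "y": -3.2}, {"x": 3.5, "y": -3.2}])

```text
validation failed for argument at $.co...
```

>>> servo_tool(commands=[{"x": 3.5, "y": -3.2}, {"x": 3.5, "y": -3.2}, {"x": 3.5, "y": -3.2}, {"x": 3.5, "y": -3.2}, {"x": 3.5, "y": -3.2}])

```text
validation failed for argument at $.co...
```

>>> servo_tool(commands=[{"x": 3.5, "y": -3.2}, {"x": 3.5, "y": -3.2}, {"x": 3.5, "y": -3.2}, {"x": 3.5, "y": -3.2}, {}])

```text
validation failed for argument at $.co...
```

```bash
python3 - <<'E'
from h import *
d=grab('wrist','w1'); print(togo([.512,.073,.30])); 
E
```

```text
(array([ 50.48, -46.23,   0.28]), np.float64(20.669859908816896))
```

View pics/w1.png

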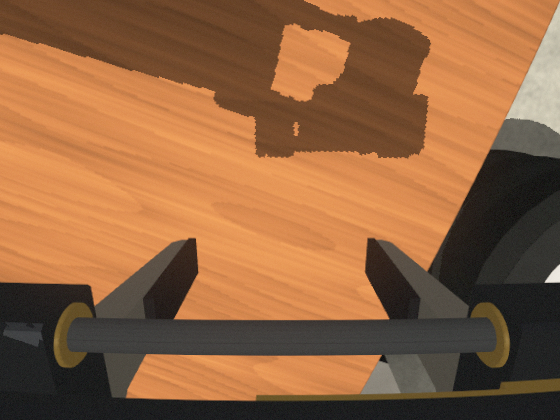

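The arm has not moved because the call was refused. The picture shows only bare bench and the fingers at (180,270) and (390,270). I'll try a row with every field filled in.

>>> servo_tool(commands=[{"rx": 0, "ry": 0, "rz": 0, "x": 3.5, "y": -3.2, "z": 0, "jaw": 9}], grip_force=20)

```text
t: 0.3
position: [0.2227, -0.4979, 0.3019]
tcp_rot: [0.984, 0.177, -0.001, 0.0]
force: [0.7, 1.0, -0.3]
opening: 0.0901
```

>>> servo_tool(commands=[{"rx": 0, "ry": 0, "rz": 0, "x": 3.5, "y": -3.2, "z": 0, "jaw": 9}, {"rx": 0, "ry": 0, "rz": 0, "x": 3.5, "y": -3.2, "z": 0, "jaw": 9}, {"rx": 0, "ry": 0, "rz": 0, "x": 3.5, "y": -3.2, "z": 0, "jaw": 9}, {"rx": 0, "ry": 0, "rz": 0, "x": 3.5, "y": -3.2, "z": 0, "jaw": 9}, {"rx": 0, "ry": 0, "rz": 0, "x": 3.5, "y": -3.2, "z": 0, "jaw": 9}], grip_force=20)

```text
t: 0.8
position: [0.3321, -0.2824, 0.3026]
tcp_rot: [0.984, 0.179, 0.0, 0.0]
force: [1.7, -0.5, 0.4]
opening: 0.0899
```

>>> servo_tool(commands=[{"rx": 0, "ry": 0, "rz": 0, "x": 3.5, "y": -3.2, "z": 0, "jaw": 9}, {"rx": 0, "ry": 0, "rz": 0, "x": 3.5, "y": -3.2, "z": 0, "jaw": 9}, {"rx": 0, "ry": 0, "rz": 0, "x": 3.5, "y": -3.2, "z": 0, "jaw": 9}, {"rx": 0, "ry": 0, "rz": 0, "x": 3.5, "y": -3.2, "z": 0, "jaw": 9}, {"rx": 0, "ry": 0, "rz": 0, "x": 3.5, "y": -3.2, "z": 0, "jaw": 9}], grip_force=20)

```text
t: 1.3
position: [0.4393, -0.0708, 0.3028]
tcp_rot: [0.984, 0.179, 0.0, 0.0]
force: [1.0, -0.2, 0.5]
opening: 0.0901
```

```bash
python3 - <<'E'
from h import *
print(togo([.512,.073,.30])); 
E
```

```text
(array([ 11.87, -10.89,   0.28]), np.float64(20.670442513370897))
```

>>> servo_tool(commands=[{"rx": 0, "ry": 0, "rz": 0, "x": 3.5, "y": -3.2, "z": 0, "jaw": 9}, {"rx": 0, "ry": 0, "rz": 0, "x": 3.5, "y": -3.2, "z": 0, "jaw": 9}, {"rx": 0, "ry": 0, "rz": 0, "x": 3.5, "y": -3.2, "z": 0, "jaw": 9}, {"rx": 0, "ry": 0, "rz": 0, "x": 0.9, "y": -0.9, "z": 0, "jaw": 9}, {"rx": 0, "ry": 0, "rz": 0, "x": 0, "y": 0, "z": 0, "jaw": 9}], grip_force=20)

```text
t: 1.8
position: [0.5086, 0.0671, 0.3023]
tcp_rot: [0.983, 0.181, -0.0, -0.0]
force: [0.5, -0.8, 1.2]
opening: 0.0901
```

```bash
python3 - <<'E'
from h import *
d=grab('wrist','w2'); print(togo([.512,.073,.30])); print(proj(d,[[.512,.073,.114],[.512,.073,.078]]))
E
```

```text
(array([ 0.6 , -0.54,  0.24]), np.float64(20.75293347657415))
[[274.66931789 201.83371879]
 [275.43008582 192.37020376]]
```

View pics/w2.png

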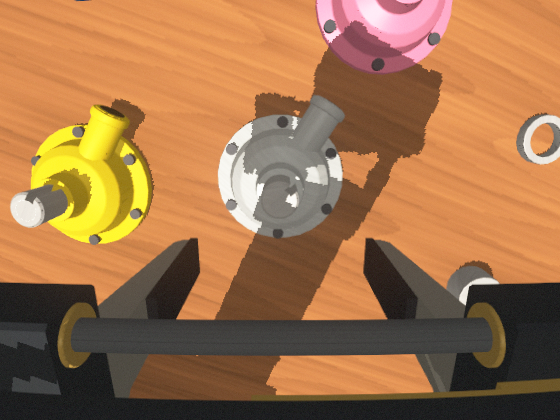

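The silver pump is centred at (280,180) in the gripper's shadow, with the pipe at (322,110) and the keyway faintly visible near (293,185). I'll take an enlarged crop with the contrast raised.

```bash
python3 - <<'E'
from h import *
im=cv2.imread('pics/w2.png')[150:235,235:335]
im=cv2.resize(im,None,fx=7,fy=7,interpolation=cv2.INTER_CUBIC)
im=np.clip(255*(im/255.)**.6,0,255).astype('uint8')
g=cv2.createCLAHE(3,(3,3)).apply(cv2.cvtColor(im,cv2.COLOR_BGR2GRAY))
cv2.imwrite('pics/c2.png',g)
E
```

```text
(no output)
```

View pics/c2.png

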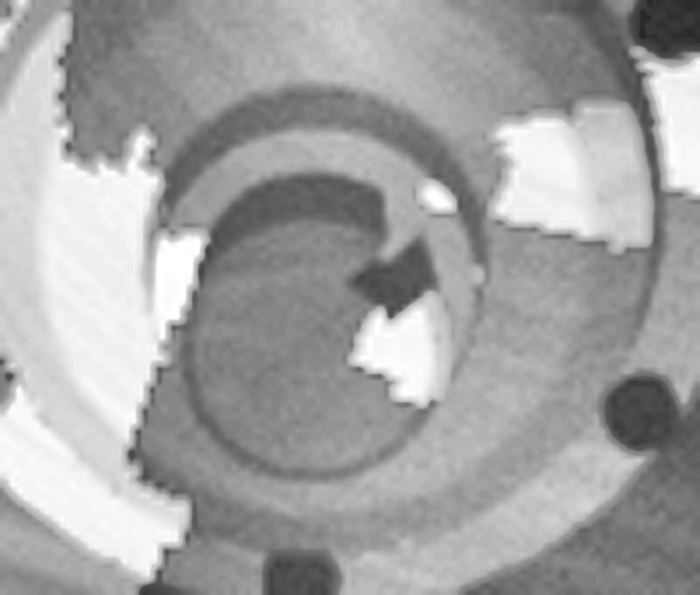

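The crop shows the shaft-end circle centred at (317,347) with radius about 130. The slot's inner corners are at about (352,282) and (393,317), so the keyway points up and to the right.

```bash
python3 - <<'E'
from h import *
d=load('w2'); f=lambda l:toz(d,[[235+u/7-.43,150+v/7-.43] for u,v in l],.114)
P=f([(317,347),(187,347),(447,347),(317,478),(352,282),(393,317)])
print(P.round(4)); c=P[0];yaw=lambda v:np.degrees(np.arctan2(v[1],v[0]))
print('diam',np.linalg.norm(P[2]-P[1]),'r bottom',np.linalg.norm(P[3]-c))
m=(P[4]+P[5])/2-c; e=P[4]-P[5]; print('keyway yaw',yaw(m),np.linalg.norm(m),'edge normal',yaw(np.array([e[1],-e[0]])),np.linalg.norm(e))
print('pipe yaw',yaw(toz(d,[[322,103]],.05)[0]-c))
print(togo([.4685,-.201,.20]))
E
```

```text
[[0.5156 0.0698 0.114 ]
 [0.5102 0.084  0.114 ]
 [0.521  0.0556 0.114 ]
 [0.5007 0.0642 0.114 ]
 [0.5243 0.0688 0.114 ]
 [0.5221 0.0628 0.114 ]]
diam 0.030383172883007743 r bottom 0.0159754940178915
keyway yaw -27.912086020173664 0.008600135681872128 edge normal -20.217784249174567 0.006342063341690443
pipe yaw -6.101656127642117
(array([-13.16,  23.54,  10.26]), np.float64(20.75293347657415))
```

Keyway yaw is about −24°, and the shaft is at (0.515, 0.070). Next is the hub: move above it and look.

>>> servo_tool(commands=[{"rx": 0, "ry": 0, "rz": 0, "x": -2.2, "y": 3.9, "z": 0, "jaw": 9}, {"rx": 0, "ry": 0, "rz": 0, "x": -2.2, "y": 3.9, "z": 0.5, "jaw": 9}, {"rx": 0, "ry": 0, "rz": 0, "x": -2.2, "y": 3.9, "z": 1.7, "jaw": 9}, {"rx": 0, "ry": 0, "rz": 0, "x": -2.2, "y": 3.9, "z": 1.8, "jaw": 9}, {"rx": 0, "ry": 0, "rz": 0, "x": -2.2, "y": 3.9, "z": 2, "jaw": 9}], grip_force=20)

```text
t: 2.35
position: [0.4728, -0.1589, 0.2427]
tcp_rot: [0.984, 0.178, 0.0, 0.001]
force: [0.9, 0.4, 0.2]
opening: 0.09
```

>>> servo_tool(commands=[{"rx": 0, "ry": 0, "rz": 0, "x": -2.2, "y": 3.9, "z": 2, "jaw": 9}, {"rx": 0, "ry": 0, "rz": 0, "x": 0, "y": 0.2, "z": 2, "jaw": 9}, {"rx": 0, "ry": 0, "rz": 0, "x": 0, "y": 0, "z": 0, "jaw": 9}], grip_force=20)

```text
t: 2.65
position: [0.4653, -0.2031, 0.2]
tcp_rot: [0.984, 0.177, -0.002, -0.002]
force: [0.2, 0.2, -0.9]
opening: 0.0902
```

```bash
python3 - <<'E'
from h import *
d=grab('wrist','w3'); print(togo([.4685,-.201,.088])); u=proj(d,[[.4685,-.201,.034]])[0];print(u)
x,y=max(int(u[0])-70,0),max(int(u[1])-60,0);print(x,y);crop('w3',x,y,x+140,y+120,5)
import shutil;shutil.copy(f'pics/w3_c{x}_{y}.png','pics/c3.png')
E
```

```text
(array([ 0.27, -0.04, 11.36]), np.float64(20.491721535141135))
[279.65407843 210.33749041]
209 150
```

View pics/c3.png

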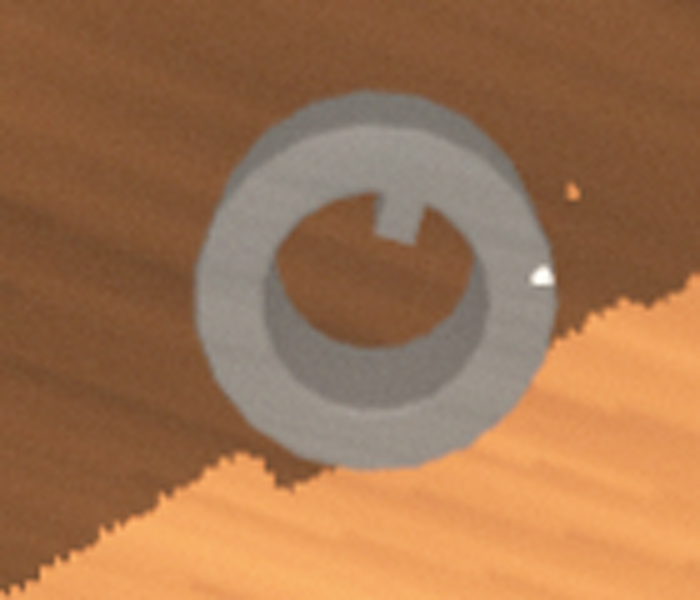

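The crop shows the hub's top-face circle centred at (376,297), with the key tip at about (394,240).

```bash
python3 - <<'E'
from h import *
d=load('w3'); P=toz(d,[[209+u/5-.4,150+v/5-.4] for u,v in [(376,297),(394,240),(196,297),(556,297),(376,124),(376,469)]],.034)
c=P[0];k=P[1]-c;print(c,'key yaw',np.degrees(np.arctan2(k[1],k[0])),np.linalg.norm(k),np.linalg.norm(P[3]-P[2]),np.linalg.norm(P[5]-P[4]))
print(togo([*c[:2],.090]))
E
```

```text
[ 0.47057706 -0.20357336  0.034     ] key yaw 3.495998662743105 0.009255344137996967 0.05444918845393276 0.05415521821513882
(array([ 0.38,  0.28, 11.16]), np.float64(20.491721535141135))
```

>>> servo_tool(commands=[{"rx": 0, "ry": 0, "rz": 0, "x": 0.4, "y": 0.3, "z": 3, "jaw": 9}, {"rx": 0, "ry": 0, "rz": 0, "x": 0, "y": 0, "z": 3, "jaw": 9}, {"rx": 0, "ry": 0, "rz": 0, "x": 0, "y": 0, "z": 3, "jaw": 9}, {"rx": 0, "ry": 0, "rz": 0, "x": 0, "y": 0, "z": 1.8, "jaw": 9}, {"rx": 0, "ry": 0, "rz": 0, "x": 0, "y": 0, "z": 0, "jaw": 9}], grip_force=30)

```text
t: 3.2
position: [0.4719, -0.2018, 0.0935]
tcp_rot: [0.984, 0.18, -0.001, -0.001]
force: [-0.0, 0.4, 0.2]
opening: 0.0903
```

>>> servo_tool(commands=[{"rx": 0, "ry": 0, "rz": 0, "x": 0, "y": 0, "z": 0, "jaw": 5}, {"rx": 0, "ry": 0, "rz": 0, "x": 0, "y": 0, "z": 0, "jaw": 5}, {"rx": 0, "ry": 0, "rz": 0, "x": 0, "y": 0, "z": 0, "jaw": 5}, {"rx": 0, "ry": 0, "rz": 0, "x": 0, "y": 0, "z": 0, "jaw": 5}, {"rx": 0, "ry": 0, "rz": 0, "x": 0, "y": 0, "z": 0, "jaw": 5}], grip_force=30)

```text
t: 3.7
position: [0.4734, -0.2029, 0.0955]
tcp_rot: [0.984, 0.179, 0.0, -0.0]
force: [-0.5, 2.4, 5.3]
opening: 0.056
```

Gripped: the opening reads 56.0 mm, which matches the hub. Now lift, turn about 27° so the key faces the keyway, and carry it over.

>>> servo_tool(commands=[{"rx": 0, "ry": 0, "rz": 0, "x": 0, "y": 0, "z": -3, "jaw": 5}, {"rx": 0, "ry": 0, "rz": 0, "x": 0, "y": 0, "z": -4, "jaw": 5}, {"rx": 0, "ry": 0, "rz": 0, "x": 0, "y": 0, "z": -4, "jaw": 5}, {"rx": 0, "ry": 0, "rz": 7, "x": 0, "y": 0, "z": -4, "jaw": 5}, {"rx": 0, "ry": 0, "rz": 7, "x": 0, "y": 0, "z": -1, "jaw": 5}], grip_force=30)

```text
t: 4.2
position: [0.4747, -0.2042, 0.2595]
tcp_rot: [0.998, 0.056, 0.003, 0.003]
force: [1.4, -0.4, -3.3]
opening: 0.0559
```

>>> servo_tool(commands=[{"rx": 0, "ry": 0, "rz": 7, "x": 0, "y": 0, "z": 0, "jaw": 5}, {"rx": 0, "ry": 0, "rz": 6, "x": 0, "y": 0, "z": 0, "jaw": 5}, {"rx": 0, "ry": 0, "rz": 0, "x": 0, "y": 0, "z": 0, "jaw": 5}], grip_force=30)

```text
t: 4.5
position: [0.4727, -0.2028, 0.254]
tcp_rot: [0.998, -0.055, -0.001, -0.0]
force: [-0.7, 0.5, -3.1]
opening: 0.0558
```

```bash
python3 - <<'E'
from h import *
from plant import r
print(togo([.515,.070,.255])); s=r.read_state();print(s['position'],s['force'],s['opening'])
E
```

```text
(array([  1.19, -27.58,  -0.09]), np.float64(-6.3429086594190744))
[ 0.47267131 -0.20280034  0.25401326] [-0.74768729  0.4777665  -3.14093069] 0.05582906439976135
```

>>> servo_tool(commands=[{"rx": 0, "ry": 0, "rz": 0, "x": 0.2, "y": -4.6, "z": 0, "jaw": 5}, {"rx": 0, "ry": 0, "rz": 0, "x": 0.2, "y": -4.6, "z": 0, "jaw": 5}, {"rx": 0, "ry": 0, "rz": 0, "x": 0.2, "y": -4.6, "z": 0, "jaw": 5}, {"rx": 0, "ry": 0, "rz": 0, "x": 0.2, "y": -4.6, "z": 0, "jaw": 5}, {"rx": 0, "ry": 0, "rz": 0, "x": 0.2, "y": -4.6, "z": 0, "jaw": 5}], grip_force=30)

```text
t: 5.0
position: [0.508, 0.0263, 0.2542]
tcp_rot: [0.999, -0.054, -0.0, 0.0]
force: [-0.3, 0.6, -2.7]
opening: 0.0557
```

>>> servo_tool(commands=[{"rx": 0, "ry": 0, "rz": 0, "x": 0.2, "y": -3.6, "z": 0, "jaw": 5}, {"rx": 0, "ry": 0, "rz": 0, "x": 0, "y": -1, "z": 0, "jaw": 5}, {"rx": 0, "ry": 0, "rz": 0, "x": 0, "y": 0, "z": 0, "jaw": 5}, {"rx": 0, "ry": 0, "rz": 0, "x": 0, "y": 0, "z": 0, "jaw": 5}], grip_force=30)

```text
t: 5.4
position: [0.5152, 0.0691, 0.2543]
tcp_rot: [0.998, -0.055, -0.0, 0.0]
force: [0.3, -0.3, -3.4]
opening: 0.0559
```

```bash
python3 - <<'E'
from h import *
from plant import r
d=grab('wrist','w4');s=r.read_state();print(s['position'],s['force'],togo([.515,.07,.255]))
im=cv2.imread('pics/w4.png')[100:330,170:390]
im=cv2.resize(im,None,fx=2.6,fy=2.6,interpolation=cv2.INTER_CUBIC)
cv2.imwrite('pics/c4.png',(255*(im/255.)**.6).astype('uint8'))
E
```

```text
[0.51534678 0.06874822 0.25441517] [-0.69667153  0.55970577 -3.58237739] (array([-0.05, -0.12, -0.06]), np.float64(-6.351669521447068))
```

View pics/c4.png

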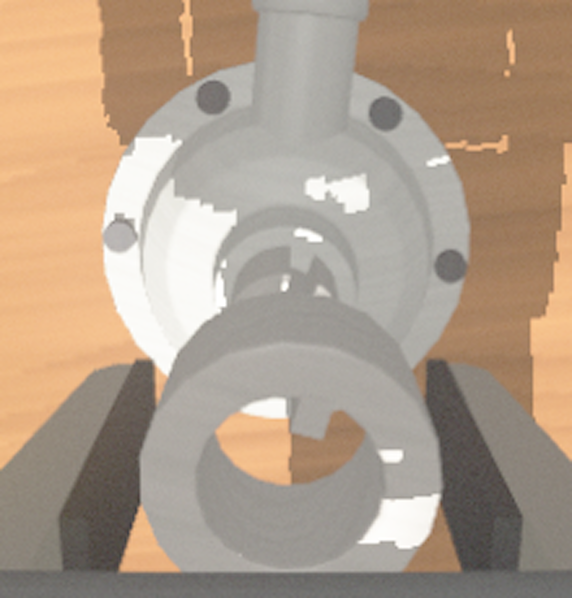

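The crop shows the held hub with its top circle centred at about (290,485) and its key tip at (314,438). The seat ring behind it is centred at u≈287, and the keyway is near (312,270), on the same side as the key.

```bash
python3 - <<'E'
from h import *
d=load('w4'); f=lambda l,z:toz(d,[[170+u/2.6-.3,100+v/2.6-.3] for u,v in l],z)
P=f([(290.5,486),(314,438),(140,486),(441,486),(290.5,343)],.193);c=P[0];k=P[1]-c
print('hub',c,'diam',np.linalg.norm(P[3]-P[2]),np.linalg.norm(P[4]-c),'key',np.degrees(np.arctan2(k[1],k[0])),np.linalg.norm(k))
# front edge constraint: centre is 28mm behind top edge along tool x
ps=np.radians(-6.35);x=np.array([np.cos(ps),np.sin(ps),0]);print('hub from top edge',P[4]-.028*x)
S=f([(287,0),(215,280),(358,280),(287,207)],.078)
print('seat y-ctr line',(S[1]+S[2])/2,'width',np.linalg.norm(S[2]-S[1]),'seat from top edge',S[3]-.022*x)
for z in(.114,):
    Q=f([(228,295),(362,295),(293,246)],z);print('shaft mid',(Q[0]+Q[1])/2,np.linalg.norm(Q[1]-Q[0]),'from top edge',Q[2]-.016*x)
print('proj shaft (.5156,.0698)',(proj(d,[[.5156,.0698,.114],[.5156,.0698,.078]])-[170,100])*2.6)
E
```

```text
hub [0.5120701  0.06835587 0.193     ] diam 0.05397928232320742 0.027049229117554634 key -30.112199955966275 0.010256062157186026
hub from top edge [0.51112584 0.06846708 0.193     ]
seat y-ctr line [0.51952377 0.06867944 0.078     ] width 0.043267416472537554 seat from top edge [0.51987242 0.06846916 0.078     ]
shaft mid [0.52480885 0.06571054 0.114     ] 0.0350242937275535 from top edge [0.5220061  0.06656212 0.114     ]
proj shaft (.5156,.0698) [[282.63776314 329.18599007]
 [283.48956132 292.02110553]]
```

Both views put the shaft at about (0.515, 0.0693) and the hub at (0.512, 0.0684). I'll shift the difference, lower to just above the shaft end, and look through the bore.

>>> servo_tool(commands=[{"rx": 0, "ry": 0, "rz": 0, "x": 0.3, "y": -0.1, "z": 1, "jaw": 5}, {"rx": 0, "ry": 0, "rz": 0, "x": 0, "y": 0, "z": 1.5, "jaw": 5}, {"rx": 0, "ry": 0, "rz": 0, "x": 0, "y": 0, "z": 1.2, "jaw": 5}, {"rx": 0, "ry": 0, "rz": 0, "x": 0, "y": 0, "z": 0, "jaw": 5}, {"rx": 0, "ry": 0, "rz": 0, "x": 0, "y": 0, "z": 0, "jaw": 5}], grip_force=30)

```text
t: 5.95
position: [0.5184, 0.0702, 0.2173]
tcp_rot: [0.998, -0.055, -0.0, -0.0]
force: [0.4, -0.2, -3.3]
opening: 0.056
```

```bash
python3 - <<'E'
from h import *
from plant import r
d=grab('wrist','w5');e=grab('scene','s5');s=r.read_state();print(s['position'],s['force'],s['tcp_rot'])
g=lambda im:(255*(im/255.)**.6).astype('uint8')
a=cv2.resize(cv2.imread('pics/w5.png')[195:325,215:345],(400,400),interpolation=cv2.INTER_CUBIC)
u=proj(e,[[.515,.0693,.114]])[0].astype(int);x,y=u-30;print(x,y)
b=cv2.resize(cv2.imread('pics/s5.png')[y:y+60,x:x+60],(400,400),interpolation=cv2.INTER_CUBIC)
cv2.imwrite('pics/c5.png',g(np.hstack([a,b])))
E
```

```text
[0.51902773 0.07040729 0.21837403] [-0.50647422 -0.06905508 -2.91073559] [ 9.98470222e-01 -5.52882939e-02  6.47433657e-04  4.56050520e-05]
267 140
```

View pics/c5.png

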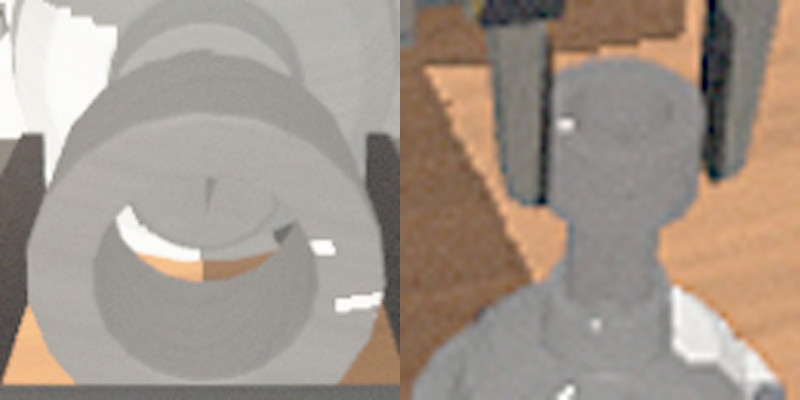

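Left, through the bore: the shaft end's far arc bottoms at (200,248) and the bore's lower rim at (205,282). Right, scene view: the hub sits just above the shaft. I'll turn those arcs into an offset.

```bash
python3 - <<'E'
from h import *
d=load('w5'); sc=400/130
f=lambda l,z:toz(d,[[215+(u+.5)/sc-.5,195+(v+.5)/sc-.5] for u,v in l],z)
ps=np.radians(-6.35);x=np.array([np.cos(ps),np.sin(ps),0]);y=np.array([np.sin(ps),-np.cos(ps),0])
hz=.2180-.0955
top=f([(27,260),(385,260),(206,114),(94,275),(318,275),(206,378)],hz+.034)
print('top face: y-ctr outer/bore',(top[0]+top[1])/2@y,(top[3]+top[4])/2@y,'x from outer front, bore back',top[2]@x-.028,top[5]@x+.017,'diams',np.linalg.norm(top[1]-top[0]),np.linalg.norm(top[4]-top[3]))
b=f([(205,282),(130,250),(280,250)],hz);print('bore rim: x',b[0]@x+.017,'y',(b[1]+b[2])/2@y)
from scipy.optimize import least_squares
for z,r in((.114,.014),(.112,.016)):
    s=f([(125,207),(150,232),(200,248),(245,236),(275,209)],z);X=s@x;Y=s@y
    o=least_squares(lambda p:np.hypot(X-p[0],Y-p[1])-r,[X.max(),Y.mean()]);print('shaft r',r,o.x,o.fun.round(4))
print(togo([0,0,0])[1])
E
```

```text
top face: y-ctr outer/bore -0.12601042899817444 -0.12601098853691997 x from outer front, bore back 0.503570348078669 0.5051966813867518 diams 0.053698260033294906 0.03370966481283434
bore rim: x 0.5036045550327094 y -0.12619770398637697
shaft r 0.014 [ 0.50275939 -0.1271036 ] [ 0.0012 -0.0001 -0.0006 -0.0001  0.0012]
shaft r 0.016 [ 0.50428327 -0.12705269] [ 0.0003 -0.0001 -0.0001 -0.0001  0.0003]
-6.338804616218745
```

The hub is about 1 mm off sideways (tool y) and on centre in tool x. I'll correct that and lower slowly onto the bevel.

>>> servo_tool(commands=[{"rx": 0, "ry": 0, "rz": 0, "x": 0, "y": -0.1, "z": 0.4, "jaw": 5}, {"rx": 0, "ry": 0, "rz": 0, "x": 0, "y": 0, "z": 0.2, "jaw": 5}, {"rx": 0, "ry": 0, "rz": 0, "x": 0, "y": 0, "z": 0.2, "jaw": 5}, {"rx": 0, "ry": 0, "rz": 0, "x": 0, "y": 0, "z": 0.1, "jaw": 5}, {"rx": 0, "ry": 0, "rz": 0, "x": 0, "y": 0, "z": 0.1, "jaw": 5}], grip_force=30)

```text
t: 6.55
position: [0.5187, 0.0716, 0.2076]
tcp_rot: [0.998, -0.055, -0.0, 0.0]
force: [-0.7, 0.4, -3.7]
opening: 0.056
```

>>> servo_tool(commands=[{"rx": 0, "ry": 0, "rz": 0, "x": 0, "y": 0, "z": 0.1, "jaw": 5}, {"rx": 0, "ry": 0, "rz": 0, "x": 0, "y": 0, "z": 0.1, "jaw": 5}, {"rx": 0, "ry": 0, "rz": 0, "x": 0, "y": 0, "z": 0.1, "jaw": 5}], grip_force=30)

```text
t: 6.85
position: [0.5187, 0.0714, 0.2047]
tcp_rot: [0.998, -0.055, -0.0, 0.0]
force: [-1.2, -1.3, -2.9]
opening: 0.0558
```

>>> servo_tool(commands=[{"rx": 0, "ry": 0, "rz": 0, "x": 0, "y": 0, "z": 0.1, "jaw": 5}, {"rx": 0, "ry": 0, "rz": 0, "x": 0, "y": 0, "z": 0.1, "jaw": 5}, {"rx": 0, "ry": 0, "rz": 0, "x": 0, "y": 0, "z": 0.1, "jaw": 5}], grip_force=30)

```text
t: 7.15
position: [0.5187, 0.0714, 0.2017]
tcp_rot: [0.998, -0.055, -0.0, 0.0]
force: [-1.1, -1.9, -1.7]
opening: 0.0563
```

>>> servo_tool(commands=[{"rx": 0, "ry": 0, "rz": 0, "x": 0, "y": 0, "z": 0.1, "jaw": 5}, {"rx": 0, "ry": 0, "rz": 0, "x": 0, "y": 0, "z": 0.1, "jaw": 5}, {"rx": 0, "ry": 0, "rz": 0, "x": 0, "y": 0, "z": 0.1, "jaw": 5}], grip_force=30)

```text
t: 7.45
position: [0.5187, 0.0714, 0.1987]
tcp_rot: [0.998, -0.055, -0.0, 0.0]
force: [-1.3, -3.1, -0.9]
opening: 0.0557
```

The bore is on the shaft. There is a slight side load, so I'll ease off it and keep lowering to find the key's contact.

>>> servo_tool(commands=[{"rx": 0, "ry": 0, "rz": 0, "x": -0.02, "y": 0.05, "z": 0.1, "jaw": 5}, {"rx": 0, "ry": 0, "rz": 0, "x": 0, "y": 0, "z": 0.1, "jaw": 5}, {"rx": 0, "ry": 0, "rz": 0, "x": 0, "y": 0, "z": 0.05, "jaw": 5}], grip_force=30)

```text
t: 7.75
position: [0.5184, 0.0713, 0.196]
tcp_rot: [0.998, -0.055, 0.0, -0.0]
force: [0.1, -2.0, -2.5]
opening: 0.0558
```

>>> servo_tool(commands=[{"rx": 0, "ry": 0, "rz": 0, "x": 0, "y": 0, "z": 0.05, "jaw": 5}, {"rx": 0, "ry": 0, "rz": 0, "x": 0, "y": 0, "z": 0.05, "jaw": 5}], grip_force=30)

```text
t: 7.95
position: [0.5185, 0.0713, 0.1952]
tcp_rot: [0.998, -0.055, 0.0, -0.0]
force: [-0.7, -1.3, -2.1]
opening: 0.0565
```

>>> servo_tool(commands=[{"rx": 0, "ry": 0, "rz": 0, "x": 0, "y": 0, "z": 0.05, "jaw": 5}, {"rx": 0, "ry": 0, "rz": 0, "x": 0, "y": 0, "z": 0.05, "jaw": 5}], grip_force=30)

```text
t: 8.15
position: [0.5186, 0.0713, 0.1947]
tcp_rot: [0.998, -0.055, 0.0, -0.0]
force: [-2.1, -0.2, 2.5]
opening: 0.0557
```

>>> servo_tool(commands=[{"rx": 0, "ry": 0, "rz": 0, "x": 0, "y": 0, "z": 0.05, "jaw": 5}, {"rx": 0, "ry": 0, "rz": 0, "x": 0, "y": 0, "z": 0.05, "jaw": 5}], grip_force=30)

```text
t: 8.35
position: [0.5187, 0.0712, 0.1941]
tcp_rot: [0.998, -0.055, 0.0, -0.0]
force: [-2.2, -1.7, -0.5]
opening: 0.0562
```

>>> servo_tool(commands=[{"rx": 0, "ry": 0, "rz": 0, "x": 0, "y": 0, "z": 0.05, "jaw": 5}, {"rx": 0, "ry": 0, "rz": 0, "x": 0, "y": 0, "z": 0.05, "jaw": 5}], grip_force=30)

```text
t: 8.55
position: [0.5183, 0.0705, 0.1918]
tcp_rot: [0.998, -0.055, -0.0, 0.001]
force: [-0.8, -5.6, -1.5]
opening: 0.0561
```

Contact showed briefly (+2.5 N) near z=0.1947 and then eased, so the key may be entering. I'll relieve the side load and continue gently.

>>> servo_tool(commands=[{"rx": 0, "ry": 0, "rz": 0, "x": 0, "y": 0.04, "z": 0, "jaw": 5}, {"rx": 0, "ry": 0, "rz": 0, "x": 0, "y": 0, "z": 0.05, "jaw": 5}], grip_force=30)

```text
t: 8.75
position: [0.5182, 0.0705, 0.1914]
tcp_rot: [0.998, -0.055, -0.0, 0.0]
force: [-0.4, -4.6, -2.3]
opening: 0.0558
```

>>> servo_tool(commands=[{"rx": 0, "ry": 0, "rz": 0, "x": 0, "y": 0, "z": 0.05, "jaw": 5}, {"rx": 0, "ry": 0, "rz": 0, "x": 0, "y": 0, "z": 0.05, "jaw": 5}], grip_force=30)

```text
t: 8.95
position: [0.5182, 0.0705, 0.1906]
tcp_rot: [0.998, -0.055, -0.0, 0.0]
force: [-2.3, -5.0, -0.1]
opening: 0.0561
```

```bash
python3 - <<'E'
from plant import r
s=r.read_state();print(s['position'],s['force'],s['ft_torque'],s['tcp_rot'])
E
```

```text
[0.51818497 0.07050012 0.19057069] [-2.26135475 -5.02393679 -0.0598683 ] [-0.89324002  0.34791302 -0.06067979] [ 9.98474858e-01 -5.52066605e-02 -3.18861814e-04  2.84136358e-04]
```

>>> servo_tool(commands=[{"rx": 0, "ry": 0, "rz": 0, "x": -0.02, "y": 0.05, "z": 0.05, "jaw": 5}, {"rx": 0, "ry": 0, "rz": 0, "x": 0, "y": 0, "z": 0.1, "jaw": 5}], grip_force=30)

```text
t: 9.15
position: [0.518, 0.0704, 0.1891]
tcp_rot: [0.998, -0.055, -0.0, -0.0]
force: [-1.6, -3.3, -2.0]
opening: 0.0565
```

>>> servo_tool(commands=[{"rx": 0, "ry": 0, "rz": 0, "x": 0, "y": 0, "z": 0.1, "jaw": 5}, {"rx": 0, "ry": 0, "rz": 0, "x": 0, "y": 0, "z": 0.1, "jaw": 5}], grip_force=30)

```text
t: 9.35
position: [0.5181, 0.0703, 0.1871]
tcp_rot: [0.998, -0.055, -0.0, -0.0]
force: [-1.8, -3.7, -1.7]
opening: 0.0563
```

>>> servo_tool(commands=[{"rx": 0, "ry": 0, "rz": 0, "x": 0, "y": 0, "z": 0.1, "jaw": 5}, {"rx": 0, "ry": 0, "rz": 0, "x": 0, "y": 0, "z": 0.1, "jaw": 5}], grip_force=30)

```text
t: 9.55
position: [0.5181, 0.0703, 0.1851]
tcp_rot: [0.998, -0.055, -0.0, -0.0]
force: [-0.9, -3.2, -1.2]
opening: 0.0562
```

The hub is now about 10 mm below the key's stop height at only a few newtons, so the key is in the keyway. The seat should come at z≈0.173.

>>> servo_tool(commands=[{"rx": 0, "ry": 0, "rz": 0, "x": 0, "y": 0.02, "z": 0.1, "jaw": 5}, {"rx": 0, "ry": 0, "rz": 0, "x": 0, "y": 0, "z": 0.1, "jaw": 5}, {"rx": 0, "ry": 0, "rz": 0, "x": 0, "y": 0, "z": 0.1, "jaw": 5}], grip_force=30)

```text
t: 9.85
position: [0.5181, 0.0702, 0.1821]
tcp_rot: [0.998, -0.055, -0.0, -0.0]
force: [-2.1, -3.0, -0.7]
opening: 0.0556
```

>>> servo_tool(commands=[{"rx": 0, "ry": 0, "rz": 0, "x": 0, "y": 0, "z": 0.1, "jaw": 5}, {"rx": 0, "ry": 0, "rz": 0, "x": 0, "y": 0, "z": 0.1, "jaw": 5}, {"rx": 0, "ry": 0, "rz": 0, "x": 0, "y": 0, "z": 0.1, "jaw": 5}], grip_force=30)

```text
t: 10.15
position: [0.5181, 0.0702, 0.1791]
tcp_rot: [0.998, -0.055, 0.0, -0.0]
force: [0.3, -1.5, -2.2]
opening: 0.0561
```

>>> servo_tool(commands=[{"rx": 0, "ry": 0, "rz": 0, "x": 0, "y": 0, "z": 0.1, "jaw": 5}, {"rx": 0, "ry": 0, "rz": 0, "x": 0, "y": 0, "z": 0.1, "jaw": 5}, {"rx": 0, "ry": 0, "rz": 0, "x": 0, "y": 0, "z": 0.1, "jaw": 5}], grip_force=30)

```text
t: 10.45
position: [0.5181, 0.0701, 0.1761]
tcp_rot: [0.998, -0.055, -0.0, -0.0]
force: [-0.6, -1.2, -2.5]
opening: 0.0556
```

>>> servo_tool(commands=[{"rx": 0, "ry": 0, "rz": 0, "x": 0, "y": 0, "z": 0.05, "jaw": 5}, {"rx": 0, "ry": 0, "rz": 0, "x": 0, "y": 0, "z": 0.05, "jaw": 5}, {"rx": 0, "ry": 0, "rz": 0, "x": 0, "y": 0, "z": 0.05, "jaw": 5}], grip_force=30)

```text
t: 10.75
position: [0.5181, 0.0701, 0.1747]
tcp_rot: [0.998, -0.055, -0.0, -0.0]
force: [-1.4, -0.9, -3.4]
opening: 0.0562
```

>>> servo_tool(commands=[{"rx": 0, "ry": 0, "rz": 0, "x": 0, "y": 0, "z": 0.05, "jaw": 5}, {"rx": 0, "ry": 0, "rz": 0, "x": 0, "y": 0, "z": 0.05, "jaw": 5}, {"rx": 0, "ry": 0, "rz": 0, "x": 0, "y": 0, "z": 0.05, "jaw": 5}], grip_force=30)

```text
t: 11.05
position: [0.5182, 0.0701, 0.1735]
tcp_rot: [0.998, -0.055, 0.0, -0.0]
force: [-2.6, -1.4, 2.3]
opening: 0.0562
```

Seat contact is starting: fz went from −3.4 to +2.3 N at 0.1735, right where predicted. A touch more to make sure.

>>> servo_tool(commands=[{"rx": 0, "ry": 0, "rz": 0, "x": 0, "y": 0, "z": 0.05, "jaw": 5}, {"rx": 0, "ry": 0, "rz": 0, "x": 0, "y": 0, "z": 0, "jaw": 5}], grip_force=30)

```text
t: 11.25
position: [0.5182, 0.0701, 0.1735]
tcp_rot: [0.998, -0.055, -0.0, -0.0]
force: [-5.3, -1.1, 5.7]
opening: 0.0558
```

>>> servo_tool(commands=[{"rx": 0, "ry": 0, "rz": 0, "x": 0, "y": 0, "z": 0.05, "jaw": 5}, {"rx": 0, "ry": 0, "rz": 0, "x": 0, "y": 0, "z": 0, "jaw": 5}], grip_force=30)

```text
t: 11.45
position: [0.5182, 0.0701, 0.1735]
tcp_rot: [0.998, -0.055, -0.0, 0.0]
force: [-5.3, -1.4, 8.3]
opening: 0.0565
```

It is seated: z holds at 0.1735 with about 12 N net push. Open, back off straight up, and check.

>>> servo_tool(commands=[{"rx": 0, "ry": 0, "rz": 0, "x": 0, "y": 0, "z": 0, "jaw": 7}, {"rx": 0, "ry": 0, "rz": 0, "x": 0, "y": 0, "z": 0, "jaw": 8.5}, {"rx": 0, "ry": 0, "rz": 0, "x": 0, "y": 0, "z": 0, "jaw": 8.5}, {"rx": 0, "ry": 0, "rz": 0, "x": 0, "y": 0, "z": 0, "jaw": 8.5}, {"rx": 0, "ry": 0, "rz": 0, "x": 0, "y": 0, "z": 0, "jaw": 8.5}], grip_force=30)

```text
t: 11.95
position: [0.5181, 0.0701, 0.1721]
tcp_rot: [0.998, -0.055, 0.0, -0.0]
force: [1.2, -0.6, -0.7]
opening: 0.085
```

>>> servo_tool(commands=[{"rx": 0, "ry": 0, "rz": 0, "x": 0, "y": 0, "z": -1, "jaw": 8.5}, {"rx": 0, "ry": 0, "rz": 0, "x": 0, "y": 0, "z": -3, "jaw": 8.5}, {"rx": 0, "ry": 0, "rz": 0, "x": 0, "y": 0, "z": -3, "jaw": 8.5}, {"rx": 0, "ry": 0, "rz": 0, "x": 0, "y": 0, "z": -3, "jaw": 8.5}, {"rx": 0, "ry": 0, "rz": 0, "x": 0, "y": 0, "z": 0, "jaw": 8.5}], grip_force=30)

```text
t: 12.45
position: [0.5205, 0.0699, 0.278]
tcp_rot: [0.998, -0.055, 0.005, 0.0]
force: [0.8, -0.2, 0.9]
opening: 0.0852
```

```bash
python3 - <<'E'
from h import *
from plant import r
d=grab('wrist','w6');e=grab('scene','s6');s=r.read_state();print(s['t'],s['position'],s['force'],s['opening'])
g=lambda im:(255*(im/255.)**.6).astype('uint8')
P=[[.5155,.0705,.114]]
u=proj(d,P)[0].astype(int);v=proj(e,P)[0].astype(int);print(u,v)
a=cv2.resize(cv2.imread('pics/w6.png')[u[1]-60:u[1]+60,u[0]-60:u[0]+60],(400,400),interpolation=cv2.INTER_CUBIC)
b=cv2.resize(cv2.imread('pics/s6.png')[v[1]-30:v[1]+50,v[0]-40:v[0]+40],(400,400),interpolation=cv2.INTER_CUBIC)
cv2.imwrite('pics/c6.png',g(np.hstack([a,b])))
E
```

```text
12.55 [0.51844522 0.0700617  0.27320049] [-0.63040278  0.2523857  -0.49806003] 0.0848341762678093
[280 225] [298 170]
```

View pics/c6.png

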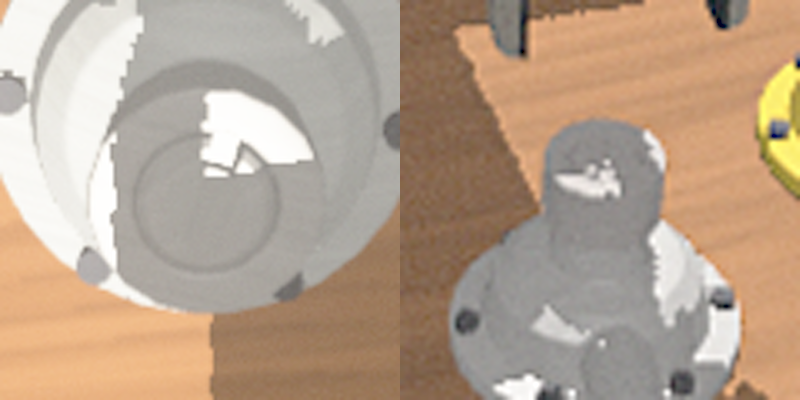

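The hub sits concentric on the shaft (ring centre about (207,200) in the left crop), with the key in the slot at (238,160) and the shaft end about flush with the hub's top. It is level, and the gripper is clear above. Handing in.

```bash
python3 -c "
from plant import r
print(r.finish_job())"
```

```text
the job is handed in; nothing more can be done
None
```

The keyed hub is back on the silver pump's shaft, fully home and released, and the job is handed in. It took about 12.6 s of the 58 s allowed.

I read the keyway's direction from the wrist camera at about −24° and turned the hub 27° to match before lowering it. The key gave a light touch at its stop height (TCP z about 0.1947) and then dropped in, so no search turn under push was needed.

- **Seating:** the tool came to rest at z = 0.1735, the height predicted for the seat. The hub went 21 mm down from the key's stop height, against 22 mm expected.
- **Forces:** the net push never read above about 12 N, and that was only on the seat. Side forces stayed around 5 N.
- **Final view:** the hub is concentric and level, the key is in the slot, and the shaft end is about flush with the hub's top. The fingers are clear, with wrist force near zero.
- **Bystanders:** the arm's path stayed clear of the spacer, spanner and can, but I did not measure their positions again at the end.

Two things did not go cleanly. The first move calls were refused because I had not filled in every field, and nothing moved. My first top-view estimate of the shaft was about 8 mm off, so I corrected it from the wrist views before lowering.

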